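# Lift the dark dowel out of the drying rack with tongs

### The arm

A 6-joint arm with a two-finger parallel gripper is mounted at the origin on the work surface; the furniture and walls round the work are solid. World frame = base frame: x ahead of the robot, y to its left, z up, the work surface at z = 0. Lengths are in mm, angles in rad, forces in N, time in s.
With the tool pointing down it reaches from about 275 to 1000 mm from the base axis. Payload 8.4 kg.
Tool frame: the origin (TCP) lies at the very end of the fingers, on their centre line; the grasp point (between the pads) lies 19 mm behind it; z points along the fingers, y is the direction in which the jaws open and shut (so a half turn about z gives the same grasp; the last joint's range is limited). The gripper opens to 85 mm and grips with 20 to 120 N. Pads are 22 mm wide; open, the fingers measure 114 mm over their backs; the gripper's body (76 mm by 85 mm) begins 54 mm behind the grasp point. The pads swing forward as they close: fully open they stand 13 mm farther back than shut.
Start: joints at [-1.162, 0.353, 1.633, -0, 1.155, -0.002], TCP at [249.588, -573.004, 231.281] pointing down, gripper open.
Joint ranges: [-2.63, 2.63], [-0.92, 2.1], [0.06, 2.66], [-1.3, 4.44], [0, 2.69], [-3.02, 3.02]. Speed limits (rad/s): [2.22, 2.22, 2.79, 3.14, 3.14, 3.14].

### API

Orientations are given as [roll, pitch, yaw] about the fixed x, y, z axes, in that order (R = Rz(yaw) Ry(pitch) Rx(roll)).
In Python, from rig import sense, grab_frame, sign_off, masks_of gives the robot as it stands. The module is installed in compiled form; this text tells all that it offers.
- The arm moves only by the shell command python3 -m inch 'ROWS' [FORCE]. ROWS is JSON, a list of rows, each an object of numbers: "gripper": the finger opening in m, from 0 to 0.0854; "tx", "ty", "tz": the shift along the tool's x, y, z in m; "spin": the turn about the tool's z in degrees. In form: [{"gripper": .., "tx": .., "ty": .., "tz": .., "spin": ..}, ...]. A call has exactly 8 rows; each row shifts and turns the commanded pose from where the row before left it, along the tool's axes as they then stand; what a row does not reach is not made up. A row lasts 1/10 s, in which the tool goes at most 50 mm and 8.59 degrees, less where a joint would pass 70% of its speed; a pose out of reach is approached as far as the arm can. A call is refused whole if a number of a shift passes 0.05 or a number of a turn 8.59, either way. A call with a gripper value outside its range is refused whole. The fingers move at their own pace and stop on an object; FORCE is the grip in N (left out, the last holds). Time passes only in rows, so rows that do not move let the fingers close, or fill a call up. It gives the time, the measured TCP pose, the force and the opening at its end, in the units of the state.
- sense(): the state, without advancing time (a new reading comes with each control period).
- grab_frame(name): name is "side" or "top"; returns a dict with "pixels" (400x640x3 uint8, red, green, blue), "K" (3x3 intrinsics, pixels), "extrinsics" (4x4, takes a point from camera to world coordinates). Camera axes: x right, y down, z forward; pixel columns grow to the right and rows downward; lengths in mm; the calibration is good to about 2 mm. A picture is of the moment at which its call begins. There is no depth.
- sign_off(): hands the job in, once; it reports no verdict.
Trained networks look in the newest picture that a camera, given by its name, has taken for a name from the list of things; names that differ only in an ending like _2 or _b are one class to them, and where a whole thing is asked for, a point or a joint stands for the part that bears it (a point fixed in the world has none). Each returns a list of dicts, best first, with "conf" (0 to 1); they miss things now and then, are a little off and sometimes report something else, mostly with a low value. They report only what shows in the picture. A call takes as long as a camera call. They do not tell look-alikes from the thing itself.
- masks_of(camera, target): "pixels" (400x640 bool, what is visible of it) and "centre" ([row, column] in pixels, amid what is visible of it).
The state is a dict: "clock": time; "qpos": joint angles; "qvel": joint speeds; "joint_efforts": joint torques, N m; "eef_pos": TCP position; "tcp_rot": TCP orientation; "contact_force": force on the tool from outside, world axes, zero at the start; "wrist_torque": the same for the moment, N m; "opening": opening from 0.0 (shut) to 1.0 (fully open).
Only numpy, scipy, OpenCV 4.12 (cv2) and the standard library are available. Lean on these libraries where they do the work, as an engineer would, in place of code of your own. Each camera call takes 0.05 s, during which the arm holds its last target.

### The job

Take the spring tongs out of their stand by the two orange grips, close their tips on the dark stained dowel standing in the drying rack and lift it out. The finish is fresh, so the robot itself must touch none of the dowels; leave the two pale dowels in their holes and the other things on the worktop undisturbed. Finish while still holding: keep the dark dowel steady in the tongs with its lower end more than 10 cm above the worktop, nothing else carrying it.

Things in the scene. Friction and masses are not known exactly. Their poses are not given: they have to be found in the camera images.
- tongs: Steel spring tongs, 127 mm tall, 70 g, standing tips down in the stand's slot. Origin: midway between the lower ends of the tips; z points up to the hinge (axis 119 mm above the origin, head 20 mm in x, 17 mm across). The arms lie at +y and -y (strips 14 mm wide in x) and close alike towards each other along y, against a spring; they spring open again.
- tongs_grip (a point): Point midway between the two orange grips, 79 mm above the tongs' origin. Grips: round bars along x, 28 mm long, 13 mm diameter, 52 mm over their outsides at rest. About 5 N on each starts to close them, 8 N brings them to 44 mm, where the tip pads are parallel and 16 mm apart. Each 1 mm less over the grips closes the tip gap by about 3 mm.
- tongs_tip (a point): Point midway between the two rubber tip pads, 10 mm above the tongs' origin. Pads: 16 mm wide (x), 20 mm tall, centred at this height; gap between them 40 mm at rest, 54 mm over the outsides of the tips.
- dowel_dark: Dark brown stained round dowel, 16 mm diameter, 75 mm long, about 20 g, standing upright in one of the three holes of the rack. Origin: centre of its lower end; z along it, upwards. It stands 43 mm out of the rack, with 1 mm of play all round in its hole.
- dowel_pale_1: Pale dowel of the same size, in another hole of the rack; stays there. Origin: centre of its lower end.
- dowel_pale_2: Second pale dowel of the same size, in another hole of the rack; stays there. Origin: centre of its lower end.
- rack: Drying rack, a wooden block fixed to the worktop, 56 (x) x 180 (y) x 40 mm high. Origin: centre of its underside. Three holes of 18 mm in a row along its y axis, 60 mm apart (at y = -60, 0, +60 mm), 32 mm deep (floor 8 mm above the worktop).
- stand: Dark wooden stand fixed to the worktop, 50 (x) x 96 (y) x 50 mm high, with a slot 20 mm (x) by 60 mm (y), 42 mm deep, open upwards, in which the tongs stand. Origin: centre of its underside.
- mug_1: Blue and white mug, 78 mm diameter with a handle, 92 mm tall; bystander. Origin: centre of its underside.
There are look-alikes about, which are no part of the job. Leave any blue or red look-alike of the dowel_pale_2 alone. What is shaped like the dowel_dark but purple is not meant.

How it is judged (in metres and radians):
On the way, in this order (a step that is already met when the one before it is completed fails the run):
1. the tongs are in the robot's fingers, lifted clear of the stand (height (world z) of tongs above 0.055 m and contact force between the fingers and tongs above 1 N and contact force between tongs and stand below 0.1 N), for 0.1 s.
2. the tongs, still in the fingers, press on the dark dowel while it still stands in its hole (contact force between tongs and dowel_dark above 1 N and contact force between the fingers and tongs above 1 N and height (world z) of dowel_dark below 0.03 m), for 0.05 s.
At the end, for the whole second after the job is handed in: Fingers hold the tongs, tongs hold the dark dowel (over 0.5 N), its lower end over 100 mm above the worktop, under 0.05 m/s, nothing else touching it, tongs clear of rack and stand; pale dowels within 12 mm and 0.2 rad; mug within 30 mm of its start (height (world z) of dowel_dark above 0.1 m and contact force between tongs and dowel_dark above 0.5 N and contact force between the fingers and tongs above 1 N and distance between dowel_dark and tongs_tip below 0.085 m and contact force between each of the arm, the fingers, rack, stand, mug_1 and dowel_dark below 0.1 N and contact force between each of rack, stand and tongs below 0.1 N and linear speed of dowel_dark below 0.05 m/s and distance of each of dowel_pale_1, dowel_pale_2 from where it was at the start of the episode below 0.012 m and angle between each of dowel_pale_1, dowel_pale_2's own z axis and vertical below 0.2 rad and distance of mug_1 from where it was at the start of the episode below 0.03 m); the arm keeps its last pose, push and grip.
It fails at once if the robot touches a dowel (contact force between any of the arm, the fingers and dowel_dark above 0.5 N or contact force between any of the arm, the fingers and dowel_pale_1 above 0.5 N or contact force between any of the arm, the fingers and dowel_pale_2 above 0.5 N).
It fails at once if a pale dowel comes out of its hole (distance of any of dowel_pale_1, dowel_pale_2 from where it was at the start of the episode above 0.03 m).
It fails at once if the mug is knocked over or pushed away (distance of mug_1 from where it was at the start of the episode above 0.05 m or angle between mug_1's own z axis and vertical above 0.5 rad).
It also fails if it takes over 38 s, if anything falls off the work surface, if the arm or the gripper's body presses on something with over 40 N, if the wrist force passes 120 N, or if a joint passes its speed limit or range.

## Working session

There is one attempt and no reset: what is moved stays moved. The work goes in short steps, Python scripts to look and compute and a shell command to move; the robot and the scene stay as the last step left them, time stands still between calls to the robot, and variables do not carry over. Pictures are saved under pics/ and viewed, and the job is handed in when it is done.

```bash
ls; mkdir -p pics
cat > h.py <<'E'
import numpy as np, cv2
from rig import sense, grab_frame, sign_off, masks_of
def save(f,n): cv2.imwrite('pics/'+n+'.png', f['pixels'][:,:,::-1])
def ray(f,u,v):
    E=np.array(f['extrinsics']);K=np.array(f['K'])
    d=E[:3,:3]@np.linalg.solve(K,[u,v,1.]);return E[:3,3],d
def atz(f,u,v,z):
    o,d=ray(f,u,v);return o+d*(z-o[2])/d[2]
def proj(f,p):
    E=np.array(f['extrinsics']);K=np.array(f['K'])
    c=E[:3,:3].T@(np.array(p,float)-E[:3,3]);q=K@c;return q[:2]/q[2]
E
python3 - <<'E'
from h import *
print(sense())
for c in('side','top'):
    f=grab_frame(c);save(f,c+'0');np.save(c+'0.npy',f,allow_pickle=True)
    print(c,np.round(f['extrinsics'],3).tolist(),f['K'])
    for t in('tongs','dowel_dark','dowel_pale_1','rack','stand','mug_1'):
        for m in masks_of(c,t):
            r,cc=np.where(m['pixels']);print(t,round(m['conf'],2),np.round(m['centre']),r.min(),r.max(),cc.min(),cc.max(),len(r),f['pixels'][r,cc].mean(0).round())
E
```

```text
pics
{'clock': 0.0, 'qpos': array([-1.16238217e+00,  3.53674672e-01,  1.63413363e+00,  9.34624762e-06,
        1.15517334e+00, -2.38623086e-03]), 'qvel': array([ 0.00033522, -0.00012234, -0.00065858, -0.00136067, -0.00090376,
       -0.00140404]), 'joint_efforts': array([-1.98377275e-03, -6.05259490e+01, -3.42066872e+01, -1.40672687e-04,
        9.44063271e-03,  1.47457274e-05]), 'eef_pos': array([ 249.41407159, -572.56641981,  230.54531939]), 'tcp_rot': array([-3.14020369e+00, -1.18597264e-05,  4.10796600e-01]), 'contact_force': array([-0.39758886,  0.32479201,  0.63978442]), 'wrist_torque': array([ 0.01719404, -0.00179557,  0.00706181]), 'opening': 1.0011670948602445}
side [[-0.82, -0.306, 0.484, 66.489], [-0.573, 0.438, -0.693, 542.667], [0.0, -0.845, -0.534, 565.762], [0.0, 0.0, 0.0, 1.0]] [[472.24556327   0.         313.84272227]
 [  0.         472.24556327 202.66012386]
 [  0.           0.           1.        ]]
tongs 0.67 [150. 394.] 134 173 382 404 518 [130.  90.  62.]
dowel_dark 0.7 [218. 305.] 206 227 300 308 172 [42. 24. 12.]
dowel_dark 0.59 [212. 271.] 198 232 268 276 261
[... 509 characters left out ...]
0.007, -132.562], [0.004, -0.128, -0.992, 937.417], [0.0, 0.0, 0.0, 1.0]] [[361.09549434   0.         318.90541966]
 [  0.         361.09549434 196.39315783]
 [  0.           0.           1.        ]]
tongs 0.79 [214. 410.] 206 219 393 421 264 [125.  99.  75.]
dowel_dark 0.41 [172. 287.] 166 177 282 290 71 [104.  61.  97.]
dowel_pale_1 0.65 [244. 242.] 243 248 237 246 49 [100.  26.  23.]
dowel_pale_1 0.59 [220. 208.] 217 223 202 214 73 [ 43.  66. 105.]
dowel_pale_1 0.47 [209. 267.] 201 209 261 269 56 [155. 141. 103.]
rack 0.86 [209. 270.] 187 226 229 303 1599 [167. 117.  74.]
stand 0.87 [219. 399.] 200 228 382 425 654 [101.  64.  41.]
mug_1 0.81 [168. 369.] 149 189 354 391 1115 [75. 62. 52.]
```

Run:
```python
import cv2
a=cv2.imread('pics/side0.png');b=cv2.imread('pics/top0.png')
cv2.imwrite('pics/sidez.png',cv2.resize(a[110:330,220:440],None,fx=3.6,fy=2.7,interpolation=cv2.INTER_CUBIC)[:600])
cv2.imwrite('pics/topz.png',cv2.resize(b[130:270,190:440],None,fx=3.2,fy=3.2,interpolation=cv2.INTER_CUBIC))
```

```text
(no output)
```

View pics/side0.png

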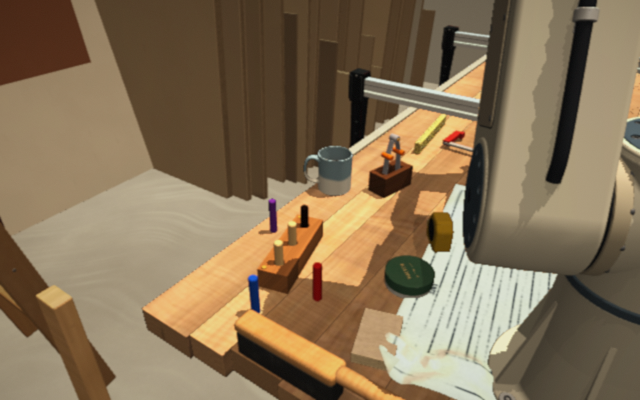

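View pics/sidez.png

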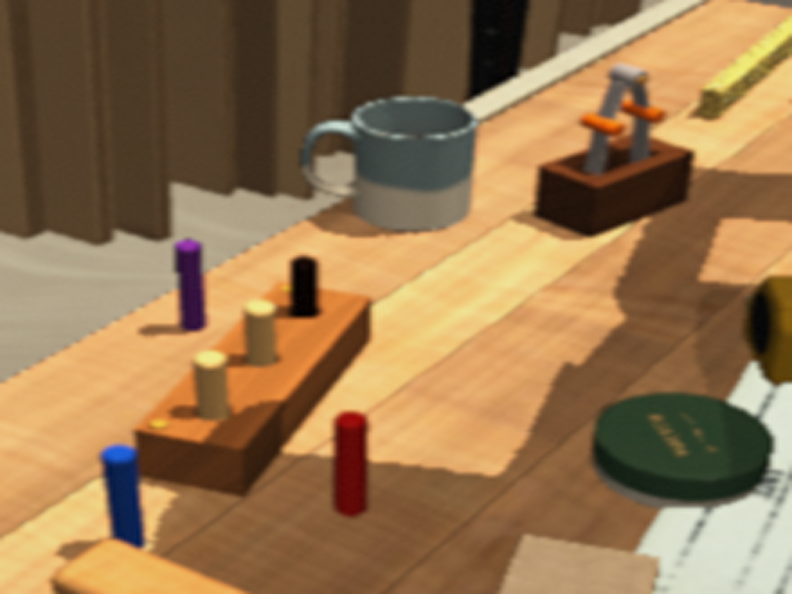

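View pics/topz.png

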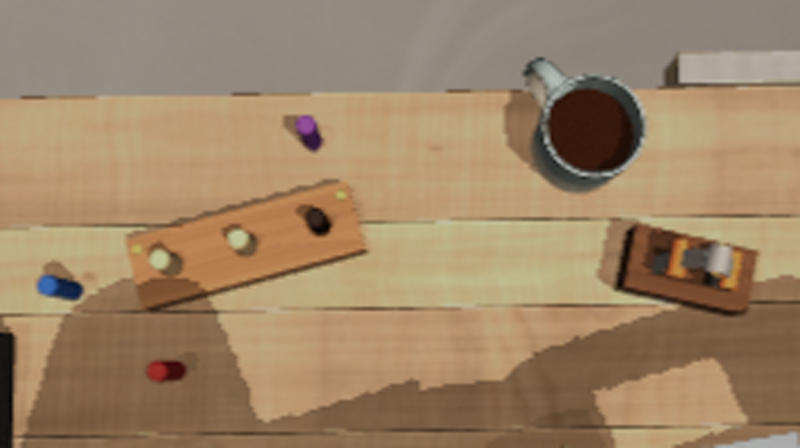

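View pics/top0.png

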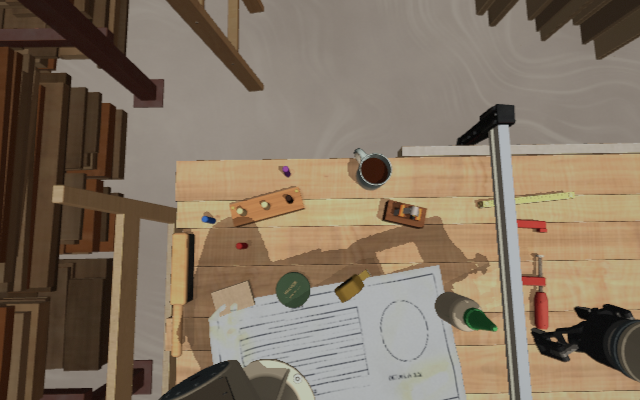

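The side view shows the rack at about (290,257) with the dark dowel at (305,217), nearest the mug. Its look-alikes are purple (271,212), blue (254,295) and red (317,279). The tongs are in the stand at (394,150), and the mug is at (330,167). The top view shows a bar at about column 505, which lies between the gripper and the work. Next I'll triangulate all of these.

```bash
cat >> h.py <<'E'
def tri(fs,uvs):
    A=np.zeros((3,3));b=np.zeros(3)
    for f,(u,v) in zip(fs,uvs):
        o,d=ray(f,u,v);d/=np.linalg.norm(d);P=np.eye(3)-np.outer(d,d);A+=P;b+=P@o
    p=np.linalg.solve(A,b);return p,[np.round(proj(f,p)-np.array(uv),1) for f,uv in zip(fs,uvs)]
F=lambda c,i='0':np.load(c+i+'.npy',allow_pickle=True).item()
E
python3 - <<'E'
from h import *
s,t=F('side'),F('top')
print('bar end',tri([s,t],[(358,72),(505,107)]))
print('bar2 ', [atz(t,505,r,z).round() for r in(150,380) for z in (150,250,350)])
print('bar2 side',[ (z,proj(s,atz(t,505,r,z)).round()) for r in(150,300) for z in (100,150,200,250,300,350)])
# zoom coords: side u=220+x/3.6, v=110+y/2.7 ; top u=190+x/3.2, v=130+y/3.2
S=lambda x,y:(220+x/3.6,110+y/2.7)
T=lambda x,y:(190+x/3.2,130+y/3.2)
for n,a,b in [('dark',S(304,263),T(317,213)),('pale mid',S(260,308),T(236,233)),('pale end',S(210,358),T(158,255)),('purple',S(188,245),T(306,125)),
  ('hinge top',S(629,70),T(722,252)),('rack corner R far',S(283,285),T(340,180)),('rack cor R near',S(370,297),T(366,248)),('rack corL near',S(245,440),T(150,308)),('rackLfar',S(138,432),T(128,237)),
  ('mug',S(415,110),T(590,125)),('stand a',S(538,172),T(636,222)),('stand b',S(597,197),T(618,283)),('stand c',S(692,152),T(742,312)),]:
    p,e=tri([s,t],[a,b]);print(n,p.round(1),e)
E
```

```text
bar end (array([ 685.31457754, -544.01188898,  189.76311758]), [array([-0.7, -0.1]), array([0.4, 0.7])])
bar2  [array([ 602., -557.,  150.]), array([ 576., -503.,  250.]), array([ 551., -449.,  350.]), array([ 115., -516.,  150.]), array([ 151., -467.,  250.]), array([ 188., -418.,  350.])]
bar2 side [(100, array([385., 105.])), (150, array([386.,  91.])), (200, array([388.,  76.])), (250, array([389.,  59.])), (300, array([390.,  41.])), (350, array([392.,  21.])), (100, array([512., 140.])), (150, array([510., 122.])), (200, array([508., 104.])), (250, array([506.,  83.])), (300, array([504.,  61.])), (350, array([501.,  38.]))]
dark [514.3 -66.7  77.6] [array([-0., -0.]), array([0., 0.])]
pale mid [499.2  -6.8  79.3] [array([-0.6, -0.1]), array([0.2, 0.4])]
pale end [484.1  51.3  80.1] [array([-0.3, -0.1]), array([0.1, 0.2])]
purple [584.2 -57.5  71.8] [array([0.8, 0.2]), array([-0.3, -0.5])]
hinge top [ 474.6 -355.2  129.3] [array([-0.2, -0. ]), array([0.1, 0.2])]
rack corner R far [543.4 -83.   39.1] [array([-1. , -0.2]), array([0.4, 0.7])]
rack cor R near [ 492.7 -100.9   37.5] [array([0.8, 0.1]), array([-0.3, -0.6])]
rack corL near [449.2  67.   40.6] [array([1.3, 0.2]), array([-0.5, -0.8])]
rackLfar [503.3  85.   33.7] [array([-0.2, -0. ]), array([0.1, 0.1])]
mug [ 574.7 -270.1   98.6] [array([0.5, 0.1]), array([-0.2, -0.4])]
stand a [ 507.9 -312.8   41.9] [array([0.2, 0. ]), array([-0.1, -0.1])]
stand b [ 459.3 -297.7   40.7] [array([-0.5, -0. ]), array([0.2, 0.4])]
stand c [ 436.8 -389.4   49.6] [array([0.5, 0. ]), array([-0.2, -0.4])]
```

Run:
```python
import cv2
a=cv2.imread('pics/side0.png');b=cv2.imread('pics/top0.png')
cv2.imwrite('pics/sidez2.png',cv2.resize(a[120:210,355:425],None,fx=8,fy=6.5,interpolation=cv2.INTER_CUBIC))
cv2.imwrite('pics/topz2.png',cv2.resize(b[190:240,370:440],None,fx=11,fy=11,interpolation=cv2.INTER_CUBIC))
```

```text
(no output)
```

View pics/sidez2.png

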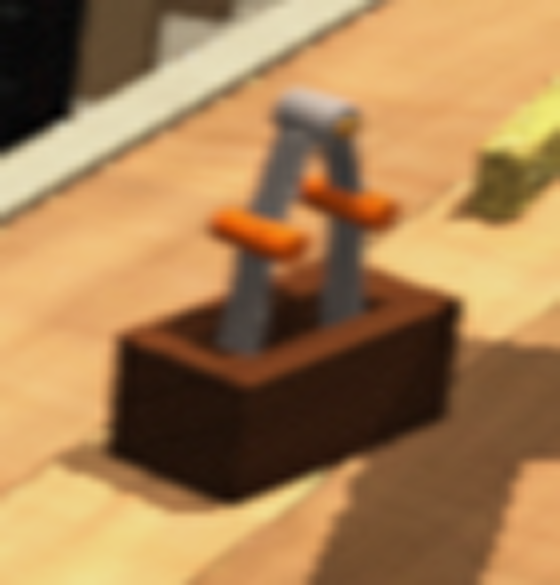

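View pics/topz2.png

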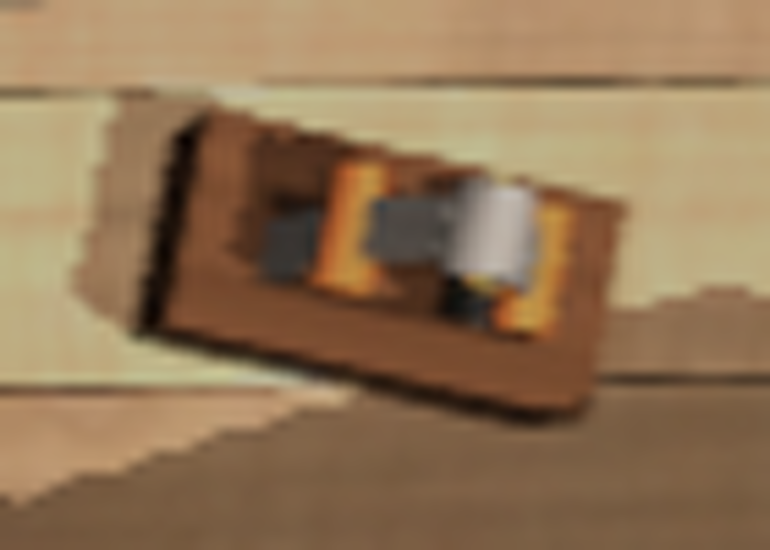

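The bar is about 200 mm high at y≈-540. The TCP is at z=231 and beyond it, so I'll rise first. Next I'll refine the stand, tongs and rack poses.

Run:
```python
from h import *
from scipy.optimize import least_squares
s,t=F('side'),F('top')
cv=lambda x,y,sx,sy,u,v:(u+(x+.5)/sx-.5,v+(y+.5)/sy-.5)
S=lambda x,y:cv(x,y,3.6,2.7,220,110)
T=lambda x,y:cv(x,y,3.2,3.2,190,130)
S2=lambda x,y:cv(x,y,8,6.5,355,120)
T2=lambda x,y:cv(x,y,11,11,370,190)
def fit(obs,x0):
    def r(p):
        c,q=np.cos(p[2]),np.sin(p[2]);o=[]
        for f,l,uv in obs:
            w=[p[0]+c*l[0]-q*l[1],p[1]+q*l[0]+c*l[1],l[2]+(p[3] if len(p)>3 else 0)]
            o+=list(proj(f,w)-np.array(uv))
        return np.array(o)
    R=least_squares(r,x0,loss='soft_l1');print(R.x.round(3),np.degrees(R.x[2]).round(1));print(r(R.x).round(1).reshape(-1,2).tolist());return R.x
print('stand');
fit([(s,(25,48,50),S2(118,338)),(s,(-25,48,50),S2(248,385)),(s,(-25,-48,50),S2(462,300)),
 (t,(25,48,50),T2(208,112)),(t,(-25,48,50),T2(160,330)),(t,(-25,-48,50),T2(580,415)),(t,(25,-48,50),T2(625,200)),
 (s,(25,48,0),S2(112,452)),(s,(-25,48,0),S2(235,500)),(s,(-25,-48,0),S2(445,415))],[472,-350,-.24])
print('tongs (z0 free)');
fit([(s,(0,19.5,79),S2(258,233)),(s,(0,-19.5,79),S2(348,201)),(t,(0,19.5,82),T2(352,228)),(t,(-14,-19.5,79),T2(522,332)),(t,(14,-19.5,82),T2(557,205)),
 (s,(10,0,122),S2(280,100)),(s,(-10,0,119),S2(347,122)),(t,(0,0,127),T2(490,230))],[472,-350,-.24,8])
print('rack')
fit([(s,(28,-90,40),S(283,285)),(s,(-28,-90,40),S(370,297)),(s,(-28,90,40),S(245,440)),(s,(28,90,40),S(138,432)),
 (t,(28,-90,40),T(340,180)),(t,(-28,-90,40),T(366,248)),(t,(-28,90,40),T(150,305)),(t,(28,90,40),T(128,237)),
 (s,(0,-60,83),S(304,263)),(s,(0,0,83),S(260,307)),(s,(0,60,83),S(210,358)),(t,(0,-60,83),T(317,213)),(t,(0,0,83),T(236,233)),(t,(0,60,83),T(158,255))],[498,-7,.25])
```

```text
stand
[ 4.72283e+02 -3.50935e+02 -2.33000e-01] -13.4
[[0.0, -0.4], [0.4, 0.4], [0.8, -0.0], [-0.3, -0.8], [0.2, -0.9], [0.4, -0.2], [-0.1, -0.5], [-0.6, 0.8], [0.2, 1.8], [0.6, 0.9]]
tongs (z0 free)
[ 4.71990e+02 -3.50634e+02 -2.41000e-01  1.00950e+01] -13.8
[[0.5, 0.4], [0.6, 0.2], [-0.1, -0.5], [-0.7, -0.4], [-1.3, -0.6], [1.8, -0.6], [0.2, 0.1], [0.6, -0.6]]
rack
[ 4.98057e+02 -6.41800e+00  2.51000e-01] 14.4
[[-1.2, -1.7], [0.9, -0.6], [-0.5, 3.1], [-0.9, -1.6], [2.2, -0.7], [-0.2, -0.6], [-2.8, 0.8], [-1.3, 0.4], [0.2, -1.4], [0.2, -0.8], [0.3, -0.8], [-0.7, 0.6], [0.2, 1.0], [0.0, 0.8]]
```

```bash
python3 -m inch '[{"tz":-0.04},{"tz":-0.02,"tx":0.03,"ty":-0.012},{"tx":0.04,"ty":-0.016},{"tx":0.04,"ty":-0.016},{"tx":0.04,"ty":-0.016},{"tx":0.04,"ty":-0.016},{"tx":0.04,"ty":-0.016},{}]' 20; python3 -c "
from rig import sense;s=sense();print(s['clock'],s['eef_pos'],s['tcp_rot'],s['contact_force'],s['opening'])"
```

```text
0.7 [ 249.58970248 -573.03625833  231.3105779 ] [ 3.14151466e+00 -3.80136284e-06  4.10757800e-01] [-0.48340809  0.67814122  0.08824414] 0.9951901455881726$[0]: bad value
```

The call was refused, so every row must carry all its fields.

```bash
python3 -m inch '[{"gripper":0.085,"tx":0,"ty":0,"tz":-0.04,"spin":0},{"gripper":0.085,"tx":0.03,"ty":-0.012,"tz":-0.02,"spin":0},{"gripper":0.085,"tx":0.04,"ty":-0.016,"tz":0,"spin":0},{"gripper":0.085,"tx":0.04,"ty":-0.016,"tz":0,"spin":0},{"gripper":0.085,"tx":0.04,"ty":-0.016,"tz":0,"spin":0},{"gripper":0.085,"tx":0.04,"ty":-0.016,"tz":0,"spin":0},{"gripper":0.085,"tx":0.04,"ty":-0.016,"tz":0,"spin":0},{"gripper":0.085,"tx":0,"ty":0,"tz":0,"spin":0}]' 20; python3 -c "
from rig import sense;s=sense();print(s['clock'],s['eef_pos'],s['tcp_rot'],s['contact_force'],s['opening'])"
```

```text
clock: 1.5
eef_pos: [426.7, -393.5, 291.5]
tcp_rot: [-3.141, -0.002, 0.415]
contact_force: [-0.5, -0.8, 0.9]
opening: 0.995
1.5 [ 426.71443871 -393.50688033  291.45779698] [-3.14122466e+00 -1.64997471e-03  4.14760435e-01] [-0.47531434 -0.82229641  0.85880983] 0.9950163797565378
```

```bash
python3 -m inch '[{"gripper":0.085,"tx":0,"ty":0,"tz":0.01,"spin":7.5},{"gripper":0.085,"tx":0,"ty":0,"tz":0.02,"spin":7.5},{"gripper":0.085,"tx":0,"ty":0,"tz":0.02,"spin":7.5},{"gripper":0.085,"tx":0,"ty":0,"tz":0.02,"spin":7.5},{"gripper":0.085,"tx":0,"ty":0,"tz":0.02,"spin":7.3},{"gripper":0.085,"tx":0.017,"ty":-0.026,"tz":0,"spin":0},{"gripper":0.085,"tx":0.017,"ty":-0.026,"tz":0,"spin":0},{"gripper":0.085,"tx":0,"ty":0,"tz":0,"spin":0}]'
python3 - <<'E'
import numpy as np
from rig import sense
s=sense();p=s['eef_pos'];y=s['tcp_rot'][2];d=np.array([472,-350.8])-p[:2]
print(s['clock'],p,np.degrees(y),'tx',d@[np.cos(y),np.sin(y)],'ty',d@[np.sin(y),-np.cos(y)],s['tcp_rot'])
E
```

```text
clock: 2.3
eef_pos: [470.7, -353.2, 201.2]
tcp_rot: [-3.141, -0.001, -0.239]
contact_force: [-0.2, -0.0, 0.2]
opening: 0.994
2.3 [ 470.69771881 -353.15945634  201.15671503] -13.676526830374158 tx 0.7074863133135508 ty -2.6004679670727913 [-3.14095004e+00 -5.18352489e-04 -2.38700423e-01]
```

Next I'll correct the position and descend part-way, then look before straddling the grips.

```bash
python3 -m inch '[{"gripper":0.085,"tx":0.001,"ty":-0.0025,"tz":0,"spin":0},{"gripper":0.085,"tx":0,"ty":0,"tz":0.02,"spin":0},{"gripper":0.085,"tx":0,"ty":0,"tz":0.02,"spin":0},{"gripper":0.085,"tx":0,"ty":0,"tz":0.01,"spin":0},{"gripper":0.085,"tx":0,"ty":0,"tz":0,"spin":0},{"gripper":0.085,"tx":0,"ty":0,"tz":0,"spin":0},{"gripper":0.085,"tx":0,"ty":0,"tz":0,"spin":0},{"gripper":0.085,"tx":0,"ty":0,"tz":0,"spin":0}]'
python3 - <<'E'
from h import *
ims=[]
for c in('side','top'):
    f=grab_frame(c);np.save(c+'1.npy',f,allow_pickle=True)
    p=sense()['eef_pos'];print(c,p,proj(f,p),proj(f,p+[0,0,19]),proj(f,[472,-350.8,87]))
    im=f['pixels'][:,:,::-1]
    ims.append(cv2.resize(im[60:210,330:490] if c=='side' else im[150:300,340:500],None,fx=2.5,fy=2.5,interpolation=cv2.INTER_CUBIC))
cv2.imwrite('pics/a1.png',np.hstack(ims))
E
```

```text
clock: 3.1
eef_pos: [471.1, -352.6, 152.2]
tcp_rot: [3.141, -0.001, -0.24]
contact_force: [1.1, 0.0, 0.7]
opening: 0.994
side [ 471.0068911  -352.5042756   152.06094665] [396.40967053 127.19585658] [397.2277755  119.06393987] [392.98845294 154.0383065 ]
top [ 470.93818538 -352.38125428  151.88949994] [417.333066  209.6768475] [419.77934612 208.86113741] [409.10267583 211.75495613]
```

View pics/a1.png

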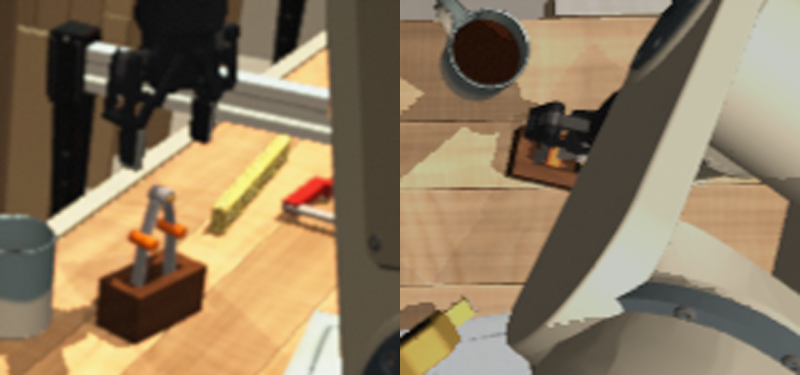

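The left frame shows the open fingers straddling above the tongs. The fingertips are at about (382,126) and (411,115), and their midpoint matches the projection within 1 px. I'll descend to z≈67.

```bash
python3 -m inch '[{"gripper":0.085,"tx":0.0005,"ty":-0.0015,"tz":0.01,"spin":0},{"gripper":0.085,"tx":0,"ty":0,"tz":0.015,"spin":0},{"gripper":0.085,"tx":0,"ty":0,"tz":0.015,"spin":0},{"gripper":0.085,"tx":0,"ty":0,"tz":0.015,"spin":0},{"gripper":0.085,"tx":0,"ty":0,"tz":0.015,"spin":0},{"gripper":0.085,"tx":0,"ty":0,"tz":0.01,"spin":0},{"gripper":0.085,"tx":0,"ty":0,"tz":0.004,"spin":0},{"gripper":0.085,"tx":0,"ty":0,"tz":0,"spin":0}]'
python3 - <<'E'
from h import *
f=grab_frame('side');np.save('side2.npy',f,allow_pickle=True)
cv2.imwrite('pics/a2.png',cv2.resize(f['pixels'][90:210,340:480,::-1],None,fx=4.5,fy=4.5,interpolation=cv2.INTER_CUBIC))
print(sense()['eef_pos'])
E
```

```text
clock: 4.0
eef_pos: [471.3, -350.7, 66.6]
tcp_rot: [-3.141, 0.001, -0.24]
contact_force: [0.3, 0.1, 0.3]
opening: 0.997
[ 471.58233592 -350.94957033   67.21440888]
```

View pics/a2.png

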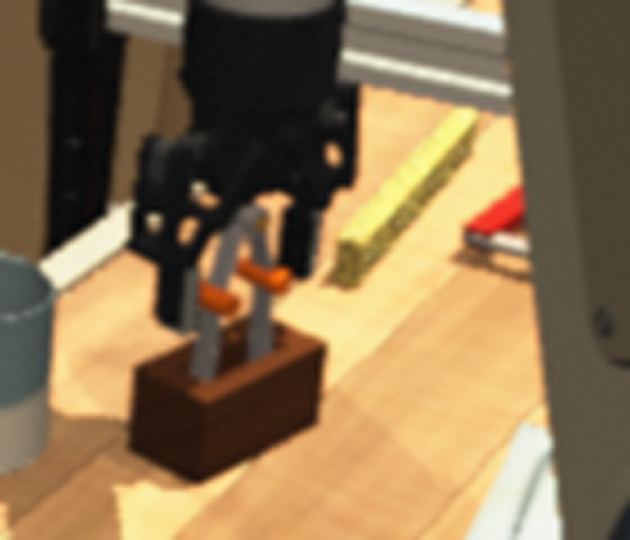

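The grips, at about (215,298) and (265,275) in the crop, sit between the fingers, and the hinge clears the palm. I'll close gently to 49 mm.

```bash
python3 -m inch '[{"gripper":0.07,"tx":0,"ty":0,"tz":0,"spin":0},{"gripper":0.06,"tx":0,"ty":0,"tz":0,"spin":0},{"gripper":0.055,"tx":0,"ty":0,"tz":0,"spin":0},{"gripper":0.052,"tx":0,"ty":0,"tz":0,"spin":0},{"gripper":0.050,"tx":0,"ty":0,"tz":0,"spin":0},{"gripper":0.049,"tx":0,"ty":0,"tz":0,"spin":0},{"gripper":0.049,"tx":0,"ty":0,"tz":0,"spin":0},{"gripper":0.049,"tx":0,"ty":0,"tz":0,"spin":0}]' 20
python3 - <<'E'
from h import *
f=grab_frame('side');np.save('side3.npy',f,allow_pickle=True)
cv2.imwrite('pics/a3.png',cv2.resize(f['pixels'][90:210,340:480,::-1],None,fx=4.5,fy=4.5,interpolation=cv2.INTER_CUBIC))
s=sense();print(s['opening']*85.4,s['joint_efforts'],s['wrist_torque'],s['contact_force'])
E
```

```text
clock: 4.85
eef_pos: [471.9, -350.6, 67.7]
tcp_rot: [-3.141, -0.0, -0.24]
contact_force: [1.0, 4.1, 6.6]
opening: 0.579
49.15126002196412 [-1.83773059e+00 -5.86754966e+01 -2.47467399e+01 -9.75354128e-01
 -6.10468592e-01  6.24185923e-04] [ 0.84173266 -0.2322184  -0.01273986] [0.65058484 3.18736007 5.83408141]
```

View pics/a3.png

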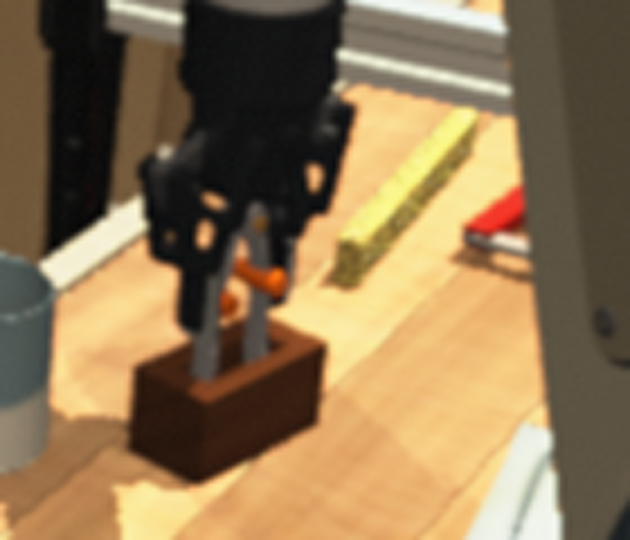

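```bash
python3 -m inch '[{"gripper":0.049,"tx":0,"ty":0,"tz":-0.003,"spin":0},{"gripper":0.049,"tx":0,"ty":0,"tz":-0.007,"spin":0},{"gripper":0.049,"tx":0,"ty":0,"tz":-0.01,"spin":0},{"gripper":0.049,"tx":0,"ty":0,"tz":-0.015,"spin":0},{"gripper":0.049,"tx":0,"ty":0,"tz":-0.02,"spin":0},{"gripper":0.049,"tx":0,"ty":0,"tz":-0.02,"spin":0},{"gripper":0.049,"tx":0,"ty":0,"tz":-0.02,"spin":0},{"gripper":0.049,"tx":0,"ty":0,"tz":-0.01,"spin":0}]'
python3 - <<'E'
from h import *
f=grab_frame('side');np.save('side4.npy',f,allow_pickle=True)
cv2.imwrite('pics/a4.png',cv2.resize(f['pixels'][50:210,340:480,::-1],None,fx=3.5,fy=3.5,interpolation=cv2.INTER_CUBIC))
s=sense();p=s['eef_pos'];print(s['opening']*85.4,p,s['wrist_torque'],s['contact_force'])
E
```

```text
clock: 5.7
eef_pos: [472.3, -351.6, 175.3]
tcp_rot: [3.14, -0.003, -0.24]
contact_force: [-0.1, 0.3, -0.9]
opening: 0.576
49.22244294027503 [ 472.70678549 -351.85110977  175.98316443] [ 0.00445874 -0.02385564 -0.01147879] [ 1.00291224 -0.07911245 -0.63085065]
```

View pics/a4.png

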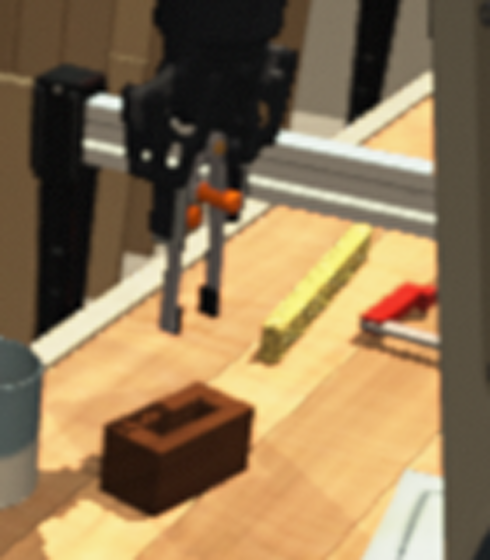

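The tongs are held and clear of the stand, with the gap still open. I'll carry them towards the rack at moderate speed.

```bash
python3 -m inch '[{"gripper":0.049,"tx":-0.001,"ty":-0.008,"tz":0,"spin":0},{"gripper":0.049,"tx":-0.002,"ty":-0.018,"tz":0,"spin":0},{"gripper":0.049,"tx":-0.003,"ty":-0.025,"tz":0,"spin":0},{"gripper":0.049,"tx":-0.003,"ty":-0.025,"tz":0,"spin":0},{"gripper":0.049,"tx":-0.003,"ty":-0.025,"tz":0,"spin":0},{"gripper":0.049,"tx":-0.003,"ty":-0.025,"tz":0,"spin":0},{"gripper":0.049,"tx":-0.003,"ty":-0.025,"tz":0,"spin":0},{"gripper":0.049,"tx":-0.003,"ty":-0.025,"tz":0,"spin":0}]'
python3 -m inch '[{"gripper":0.049,"tx":-0.003,"ty":-0.025,"tz":0,"spin":0},{"gripper":0.049,"tx":-0.002,"ty":-0.025,"tz":0,"spin":0},{"gripper":0.049,"tx":-0.001,"ty":-0.023,"tz":0,"spin":0},{"gripper":0.049,"tx":0,"ty":-0.018,"tz":0,"spin":0},{"gripper":0.049,"tx":0,"ty":-0.012,"tz":0,"spin":0},{"gripper":0.049,"tx":0,"ty":-0.006,"tz":0,"spin":0},{"gripper":0.049,"tx":0,"ty":0,"tz":0,"spin":0},{"gripper":0.049,"tx":0,"ty":0,"tz":0,"spin":0}]'
python3 - <<'E'
from h import *
s=sense();p=s['eef_pos'];y=s['tcp_rot'][2];d=np.array([513.5,-65.5])-p[:2]
print(s['clock'],p,np.degrees(y),'tx',d@[np.cos(y),np.sin(y)],'ty',d@[np.sin(y),-np.cos(y)])
for c in('side','top'):
    f=grab_frame(c);np.save(c+'5.npy',f,allow_pickle=True)
    if c=='side':
        for n,h in(('org',-60),('tip',-50),('grip',19)): print(n,proj(f,p+[0,0,h]))
        print('dark top',proj(f,[513.5,-65.5,83]))
        cv2.imwrite('pics/a5.png',cv2.resize(f['pixels'][110:270,230:380,::-1],None,fx=3.7,fy=3.7,interpolation=cv2.INTER_CUBIC))
    else: cv2.imwrite('pics/a5t.png',cv2.resize(f['pixels'][150:270,200:400,::-1],None,fx=3.7,fy=3.7,interpolation=cv2.INTER_CUBIC))
E
```

```text
clock: 6.55
eef_pos: [492.0, -172.3, 171.1]
tcp_rot: [-3.141, 0.002, -0.24]
contact_force: [-0.6, 0.3, -1.3]
opening: 0.575
clock: 7.35
eef_pos: [512.8, -67.8, 172.1]
tcp_rot: [3.141, 0.0, -0.24]
contact_force: [-0.4, 0.0, -0.3]
opening: 0.576
7.35 [512.80092871 -67.84291688 172.05863503] -13.755238721054642 tx 0.12193579233299169 ty -2.441944279392272
org [305.2480231  191.85183737]
tip [305.19712465 187.22908415]
grip [304.82827315 153.72886038]
dark top [304.37052253 205.4034535 ]
```

View pics/a5.png

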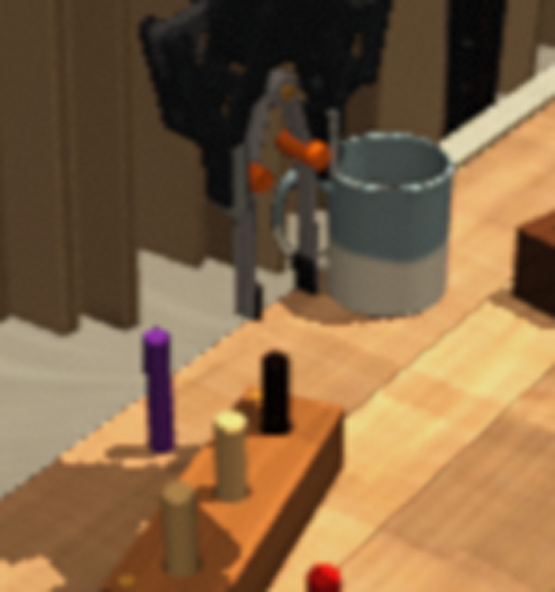

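View pics/a5t.png

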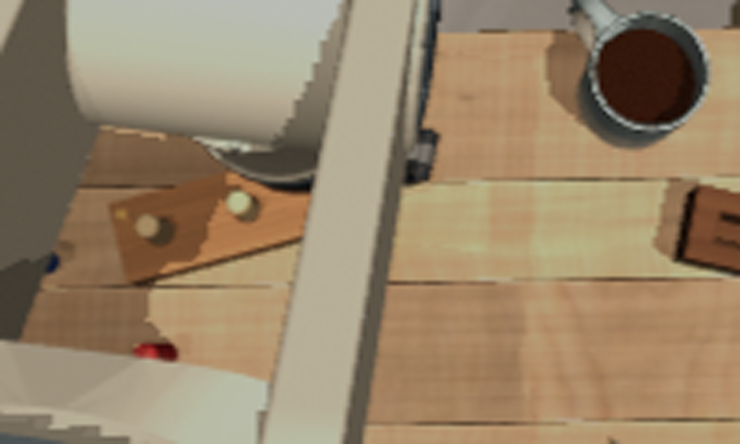

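Both tips straddle the dark dowel's line. Their midpoint is at (305.3,191.1) against a predicted (305.2,191.9), and the dowel top is at (304.6,206.5). I'll go down 60 mm with a 2 mm trim.

```bash
python3 -m inch '[{"gripper":0.049,"tx":0,"ty":-0.002,"tz":0.005,"spin":0},{"gripper":0.049,"tx":0,"ty":0,"tz":0.01,"spin":0},{"gripper":0.049,"tx":0,"ty":0,"tz":0.01,"spin":0},{"gripper":0.049,"tx":0,"ty":0,"tz":0.01,"spin":0},{"gripper":0.049,"tx":0,"ty":0,"tz":0.01,"spin":0},{"gripper":0.049,"tx":0,"ty":0,"tz":0.01,"spin":0},{"gripper":0.049,"tx":0,"ty":0,"tz":0.005,"spin":0},{"gripper":0.049,"tx":0,"ty":0,"tz":0,"spin":0}]'
python3 - <<'E'
from h import *
f=grab_frame('side');np.save('side6.npy',f,allow_pickle=True)
p=sense()['eef_pos'];print(p,proj(f,p-[0,0,60]))
cv2.imwrite('pics/a6.png',cv2.resize(f['pixels'][140:250,250:360,::-1],None,fx=5,fy=5,interpolation=cv2.INTER_CUBIC))
E
```

```text
clock: 8.25
eef_pos: [513.0, -65.6, 111.3]
tcp_rot: [3.141, 0.002, -0.24]
contact_force: [-0.0, 0.5, 0.4]
opening: 0.576
[513.40216743 -65.64624983 111.90214024] [304.62392466 218.94391428]
```

View pics/a6.png

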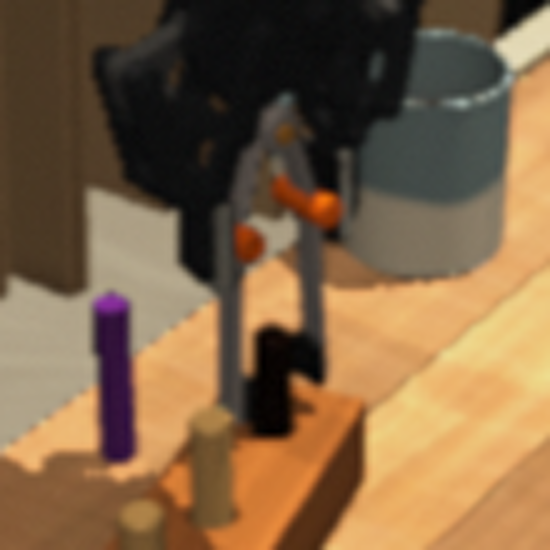

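The dowel stands between the pads. I'll close slowly at 30 N.

```bash
python3 -m inch '[{"gripper":0.048,"tx":0,"ty":0,"tz":0,"spin":0},{"gripper":0.047,"tx":0,"ty":0,"tz":0,"spin":0},{"gripper":0.046,"tx":0,"ty":0,"tz":0,"spin":0},{"gripper":0.045,"tx":0,"ty":0,"tz":0,"spin":0},{"gripper":0.043,"tx":0,"ty":0,"tz":0,"spin":0},{"gripper":0.040,"tx":0,"ty":0,"tz":0,"spin":0},{"gripper":0.036,"tx":0,"ty":0,"tz":0,"spin":0},{"gripper":0.036,"tx":0,"ty":0,"tz":0,"spin":0}]' 30
python3 - <<'E'
from h import *
f=grab_frame('side');np.save('side7.npy',f,allow_pickle=True)
s=sense();print(s['eef_pos'],s['opening']*85.4,s['contact_force'],s['wrist_torque'])
cv2.imwrite('pics/a7.png',cv2.resize(f['pixels'][140:250,250:360,::-1],None,fx=5,fy=5,interpolation=cv2.INTER_CUBIC))
E
```

```text
clock: 9.1
eef_pos: [513.8, -65.6, 112.5]
tcp_rot: [-3.141, -0.0, -0.24]
contact_force: [-0.2, 1.2, 1.5]
opening: 0.499
[513.82115618 -65.63801731 112.45998655] 42.72703931414699 [0.24183774 1.00191304 2.87831945] [ 0.33221941 -0.06696224  0.00322281]
```

View pics/a7.png

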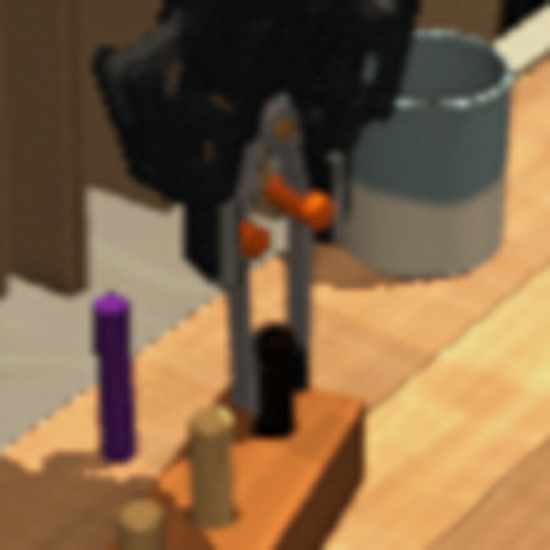

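The pads are closed on the dowel and the fingers stalled at 42.7 mm. I'll lift about 130 mm.

```bash
python3 -m inch '[{"gripper":0.036,"tx":0,"ty":0,"tz":0,"spin":0},{"gripper":0.036,"tx":0,"ty":0,"tz":-0.003,"spin":0},{"gripper":0.036,"tx":0,"ty":0,"tz":-0.006,"spin":0},{"gripper":0.036,"tx":0,"ty":0,"tz":-0.008,"spin":0},{"gripper":0.036,"tx":0,"ty":0,"tz":-0.008,"spin":0},{"gripper":0.036,"tx":0,"ty":0,"tz":-0.008,"spin":0},{"gripper":0.036,"tx":0,"ty":0,"tz":-0.008,"spin":0},{"gripper":0.036,"tx":0,"ty":0,"tz":-0.008,"spin":0}]'
python3 -m inch '[{"gripper":0.036,"tx":0,"ty":0,"tz":-0.01,"spin":0},{"gripper":0.036,"tx":0,"ty":0,"tz":-0.012,"spin":0},{"gripper":0.036,"tx":0,"ty":0,"tz":-0.015,"spin":0},{"gripper":0.036,"tx":0,"ty":0,"tz":-0.015,"spin":0},{"gripper":0.036,"tx":0,"ty":0,"tz":-0.015,"spin":0},{"gripper":0.036,"tx":0,"ty":0,"tz":-0.01,"spin":0},{"gripper":0.036,"tx":0,"ty":0,"tz":-0.005,"spin":0},{"gripper":0.036,"tx":0,"ty":0,"tz":0,"spin":0}]'
python3 - <<'E'
from h import *
f=grab_frame('side');np.save('side8.npy',f,allow_pickle=True)
s=sense();p=s['eef_pos'];print(p,s['opening']*85.4,s['contact_force'],s['wrist_torque'])
for z in (100,120,130,135,140): print(z,proj(f,[p[0],p[1],z]))
cv2.imwrite('pics/a8.png',cv2.resize(f['pixels'][90:290,230:380,::-1],None,fx=3,fy=3,interpolation=cv2.INTER_CUBIC))
for m in masks_of('side','dowel_pale_1')+masks_of('side','dowel_dark')+masks_of('side','mug_1'): print(m['conf'],m['centre'])
E
```

```text
clock: 9.95
eef_pos: [513.6, -65.8, 162.2]
tcp_rot: [3.142, -0.0, -0.24]
contact_force: [0.1, -0.1, -0.4]
opening: 0.504
clock: 10.75
eef_pos: [513.8, -65.7, 243.9]
tcp_rot: [-3.141, -0.001, -0.24]
contact_force: [0.7, 0.1, -1.0]
opening: 0.501
[513.51951654 -65.67806774 243.26380988] 42.94369980181673 [-0.87407203  0.16782421 -2.34730378] [-0.02589217  0.05053619  0.01703125]
100 [304.32328873 197.73259929]
120 [304.21021289 188.55822444]
130 [304.15263481 183.88664369]
135 [304.12358013 181.52930074]
140 [304.09434617 179.15741208]
0.95 [280.1, 316.2]
0.72 [233.1, 292.5]
0.62 [295.4, 252.5]
0.48 [249.6, 277.1]
0.18 [116.0, 304.9]
0.81 [164.5, 306.4]
0.62 [214.6, 270.4]
0.31 [118.2, 303.3]
0.58 [167.6, 333.4]
0.32 [234.4, 292.0]
```

View pics/a8.png

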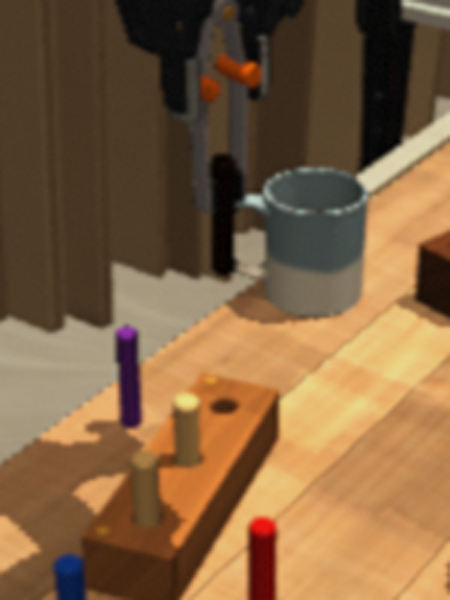

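The dark dowel hangs in the tongs. Its lower end is at pixel (304,181), which puts it at z≈137 mm. Its hole is empty, both pale dowels are still standing and the mug is unmoved. I'll let it settle, check again and hand in.

```bash
python3 -m inch '[{"gripper":0.036,"tx":0,"ty":0,"tz":0,"spin":0},{"gripper":0.036,"tx":0,"ty":0,"tz":0,"spin":0},{"gripper":0.036,"tx":0,"ty":0,"tz":0,"spin":0},{"gripper":0.036,"tx":0,"ty":0,"tz":0,"spin":0},{"gripper":0.036,"tx":0,"ty":0,"tz":0,"spin":0},{"gripper":0.036,"tx":0,"ty":0,"tz":0,"spin":0},{"gripper":0.036,"tx":0,"ty":0,"tz":0,"spin":0},{"gripper":0.036,"tx":0,"ty":0,"tz":0,"spin":0}]'
python3 - <<'E'
from h import *
f=grab_frame('side');a=F('side','8')['pixels'].astype(int)
d=np.abs(f['pixels'].astype(int)-a)[110:200,280:330].max();print('max diff',d)
for m in masks_of('side','dowel_dark'):
    r,c=np.where(m['pixels']);print(m['conf'],m['centre'],r.min(),r.max())
print(sense()['clock'],sense()['opening'])
if d<60: print(sign_off())
E
```

```text
clock: 11.75
eef_pos: [513.6, -65.7, 243.3]
tcp_rot: [-3.142, -0.0, -0.24]
contact_force: [-0.4, -0.4, 0.0]
opening: 0.502
max diff 74
0.66 [213.0, 271.0] 198 232
0.65 [163.2, 306.1] 142 181
11.85 0.5029500878571073
```

Run:
```python
from h import *
f=grab_frame('side');g=grab_frame('side')
a=F('side','8')['pixels'].astype(int)
for n,x,y in(('8-f',a,f['pixels']),('f-g',f['pixels'].astype(int),g['pixels'])):
    D=np.abs(x-y.astype(int)).max(2)[110:200,280:330];print(n,D.max(),(D>25).sum(),np.argwhere(D>25)[:8].tolist())
w=lambda p:cv2.cvtColor(p[100:190,285:325].astype(np.uint8),cv2.COLOR_RGB2GRAY).astype(np.float32)
print(cv2.phaseCorrelate(w(a),w(f['pixels'])),cv2.phaseCorrelate(w(f['pixels']),w(g['pixels'])))
```

```text
8-f 74 50 [[0, 32], [0, 33], [0, 34], [0, 35], [1, 31], [1, 32], [1, 33], [1, 34]]
f-g 6 0 []
((0.1596848047128283, 0.07713610006743465), 1.0068049414952596) ((-0.011906003857497183, 0.015505901794121257), 1.0084621359242334)
```

The 74 was only sub-pixel settling of the arm (about 0.2 px). The last two pictures are the same, so it is steady.

```bash
python3 -c "
from rig import sense,sign_off
s=sense();print(s['clock'],s['eef_pos'],s['opening']);print(sign_off())"
```

```text
11.95 [513.56600584 -65.6848792  243.27912193] 0.500718862170067
the job is handed in; nothing more can be done
None
```

I took the tongs out of the stand by their orange grips, closed the tips on the dark dowel and lifted it out of the rack. I handed the job in at about 12 s with the dowel still held; no verdict is reported, so this rests on my own checks.

- **Dark dowel:** its lower end measured about 137 mm above the worktop. The fingers were stalled at about 43 mm on the grips, and the last two pictures showed no movement.
- **Surroundings:** in the picture after the lift, both pale dowels stood in their holes and the mug was where it started. The robot came near none of the dowels.
- **Checks that disagreed:**
  - My first steadiness check failed, with a pixel difference of 74 against a limit of 60. I put this down to about 0.2 px of settling after the lift.
  - The first move command was refused because its rows lacked fields; nothing moved.

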